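# Tip the long sensor module out of its foam and lay it window up

### The job

Take the longer of the two sensor modules out of its foam by its hinged pull tab, lifting the tab edge first so that it tips up out of the tight cutout, and turn it over onto the middle of the grey mat, so that it lies flat with its window side up. Keep hold of the tab while you lay it over, until it is practically flat, rather than letting it fall; then let go. Leave the shorter module in its foam.

Things in the scene. Friction and masses are not known exactly. Their poses are not given: they have to be found in the camera images.
- long_module_center (a point): Centre of the long sensor module: loose grey block 84 (x) x 40 (y) x 22 mm (z), 0.11-0.22 kg. In the foam its plain back with four screws (+z) is up, flush with the foam's top; its window side (black panel, round lens, -z) is underneath. Its -x end, towards the robot, carries the white tab; the hinge axis, along y, lies 48 mm from this centre, half-way through the thickness.
- long_module_tab_grip (a point): Middle of the paddle of the long module's white pull tab: 10 mm thick (x), 26 wide (y), 26 high (z), 36 mm from the hinge axis along the tab (z points from hinge to paddle). At the start the tab is within 9 degrees of upright, this point about 25 mm above the foam's top.
- long_module_tab (a joint): Hinge of that tab, rad: 0 = tab square to the back, 1.57 = straight out from the end, 3.14 = square to the window side; range -0.3 to 3.4. Almost free (0.008 N m, so the tab stands when let go): lifted by the tab, the module swings down and hangs plain end lowest, its back facing the way the plain end pointed. Not for setting; it follows.
- long_foam: Dark grey foam block holding the long module, 150 (x) x 84 (y) x 34 mm, fixed; origin at the centre of its underside. Cutout 22 mm deep, 2 mm play at each side of the module and 3 mm at each end; a scoop beyond its -x end leaves room for the tab. The module's centre lies 10 mm to +x of the block's centre.
- mat: Grey flat mat with a thin white border line, 180 (x) x 150 (y) x 6 mm, fixed; origin at the centre of its underside, top 6 mm above the worktop.
- short_module_center (a point): Centre of the short sensor module, to be left alone: same make and tab, but 56 mm long, loose in a foam block of the same outer size. The two foam blocks stand left and right of the mat, either way round.

How it is judged:
By the outcome, as a careful person would: the job done as asked, in the order asked, and still so for the second after the job is handed in, with the robot touching nothing.
It also fails if it takes over 45 s, if anything falls off the work surface, if the arm or the gripper's body presses on something with over 40 N, if the wrist force passes 120 N, or if a joint passes its speed limit or range.

### The arm

A 7-joint arm with a two-finger parallel gripper is mounted at the origin on a cart in front of the work surface, level with it; the furniture and walls round the work are solid. World frame = base frame: x ahead of the robot, y to its left, z up, the work surface at z = 0. Lengths are in m, angles in rad, forces in N, time in s.
With the tool pointing down it reaches from about 0.4 to 0.9 m from the base axis. Payload 5.6 kg.
Tool frame: the origin (TCP) lies between the finger pads; the fingertips stand 14 mm ahead of it and the grasp point (between the pads) lies 5 mm behind it; z points along the fingers, y is the line along which they close (so a half turn about z gives the same grasp; the last joint's range is limited). The gripper opens to 92 mm and grips with 3 to 60 N. Pads are 20 mm wide; open, the fingers measure 128 mm over their backs; the gripper's body (75 mm by 189 mm) begins 69 mm behind the grasp point.
Start: joints at [-0.043, 0.468, -0.012, 1.603, 0.006, 1.071, -0.056], TCP at [0.65, -0, 0.229] pointing down, gripper open.
Joint ranges: [-2.53, 2.53], [-0.31, 2.02], [-1.57, 1.55], [0.28, 2.44], [-1.29, 4.43], [0.15, 1.84], [-2.92, 2.92]. Speed limits (rad/s): [2.57, 2.57, 3.14, 3.14, 3.14, 3.14, 3.14].

### API

Orientations are given as a rotation vector (axis times angle).
In Python, from workcell import sense, eyes, job_done, outline_of, spot_point gives the robot as it stands. The module is installed in compiled form; this text tells all that it offers.
- The arm moves only by the tool carry_out, never from a script. Its argument "plan" is a list of rows, each an object with "gripper": the opening, from 0 (shut) to 1 (fully open); "translation": the shift along the tool's x, y, z in cm, a list of three; "twist": the turn about the tool's z in rad. A call has 1 to 5 rows; each row shifts and turns the commanded pose from where the row before left it, along the tool's axes as they then stand; what a row does not reach is not made up. A row lasts 1/8 s, in which the tool goes at most 62.5 mm and 10.7 degrees, less where a joint would pass 70% of its speed; a pose out of reach is approached as far as the arm can. A call is refused whole if a number of a shift passes 6.25 or a number of a turn 0.188, either way. A call with a gripper value outside its range is refused whole. The fingers move at their own pace and stop on an object; "grip_force" is the grip in N (left out, the last holds). Time passes only in rows, so rows that do not move let the fingers close. It gives the time, the measured TCP pose, the force, the opening and the grip force at its end, in the units of the state.
- sense(): the state, without advancing time (a new reading comes with each control period).
- eyes.grab_frame(name): name is "scene" or "side" or "wrist"; returns (picture, depth): 384x512x3 uint8, red, green, blue; 384x512 float32, m along the optical axis (not along the pixel's ray), 0 where there is no reading.
- eyes.calibration(name): a dict with "vfov" (degrees; the focal length in pixels is half the picture's height over the tangent of half this angle, whatever the lens; pixels are square), "cx", "cy" (the principal point, pixels), "world_from_camera" (4x4, takes a point from camera to world coordinates). Camera axes: x right, y down, z forward; pixel columns grow to the right and rows downward; lengths in m; the calibration is good to about 2 mm. A picture is of the moment at which its call begins: read the wrist's pose just before it. calibration takes no time and is no camera call; for the wrist camera it gives the pose at the moment of the call.
- job_done(): hands the job in; it is judged then, once.
Trained networks look in the newest picture that a camera, given by its name, has taken for a name from the list of things; names that differ only in an ending like _2 or _b are one class to them, and where a whole thing is asked for, a point or a joint stands for the part that bears it (a point fixed in the world has none). Each returns a list of dicts, best first, with "conf" (0 to 1); they miss things now and then, are a little off and sometimes report something else, mostly with a low value. They report only what shows in the picture. A call takes as long as a camera call.
- outline_of(camera, target): "region" (384x512 bool, what is visible of it) and "bbox" ([left, top, right, bottom] as shares, 0 to 1, of the picture: columns of its width, rows of its height, round what is visible of it).
- spot_point(camera, target): "location" ([column, row] as shares, 0 to 1, of the picture: columns of its width, rows of its height: a listed point, or the origin of a listed thing).
The state is a dict: "time": time; "joints": joint angles; "joint_vel": joint speeds; "effort": joint torques, N m; "ee_pos": TCP position; "orientation": TCP orientation; "force": force on the tool from outside, world axes, zero at the start; "ft_torque": the same for the moment, N m; "width": finger opening in m; "grasp_force": force on a finger pad.
Only numpy, scipy, OpenCV 4.12 (cv2) and the standard library are available. Lean on these libraries where they do the work, as an engineer would, in place of code of your own. Each camera call takes 0.05 s, during which the arm holds its last target. There are 200 camera calls.

## Working session

There is one attempt and no reset: what is moved stays moved. The work goes in short steps, Python scripts to look and compute and a tool call to move; the robot and the scene stay as the last step left them, time stands still between calls to the robot, and variables do not carry over. Pictures are saved under pics/ and viewed, at most 10 in all, crops included, and the job is handed in when it is done.

Besides the shell and the picture viewer there is one more tool, called after "Request:" as name([rows], argument=value, ...), one row to a line, values as JSON. carry_out: Moves the arm, as the interface text tells. Its arguments: {"type":"object","properties":{"plan":{"type":"array","items":{"type":"object","properties":{"gripper":{"type":"number"},"translation":{"type":"array","items":{"type":"number"}},"twist":{"type":"number"}}}},"grip_force":{"type":"number"}},"required":["plan"]}

```bash
mkdir -p pics
cat > h.py <<'E'
import numpy as np, cv2
from workcell import sense, eyes, job_done, outline_of, spot_point
from scipy.spatial.transform import Rotation as R
def ray(c,u,v,d):
    k=eyes.calibration(c); f=192/np.tan(np.radians(k["vfov"])/2)
    T=np.array(k["world_from_camera"])
    return (T@np.array([(u-k["cx"])/f*d,(v-k["cy"])/f*d,d,1]))[:3]
def cloud(c,D,mask):
    k=eyes.calibration(c); f=192/np.tan(np.radians(k["vfov"])/2)
    T=np.array(k["world_from_camera"]); v,u=np.nonzero(mask&(D>0)); d=D[v,u]
    return np.c_[(u-k["cx"])/f*d,(v-k["cy"])/f*d,d]@T[:3,:3].T+T[:3,3]
def pts(c,D,names):
    for n in names:
        for r in spot_point(c,n)[:2]:
            u,v=r["location"][0]*512,r["location"][1]*384
            d=np.median(D[int(v)-1:int(v)+2,int(u)-1:int(u)+2]) 
            print(c,n,round(r["conf"],2),(round(u),round(v)),ray(c,u,v,d).round(4))
E
cat > a.py <<'E'
from h import *
ims=[]
for c in ["scene","side"]:
    I,D=eyes.grab_frame(c); ims.append(I)
    pts(c,D,["long_module_center","long_module_tab_grip","short_module_center","mat","long_foam"])
cv2.imwrite("pics/a.png",cv2.resize(np.vstack(ims)[:,:,::-1],None,fx=.78,fy=.78))
s=sense();print(s["time"],s["ee_pos"],s["orientation"],R.from_rotvec(s["orientation"]).as_matrix().round(3))
E
python3 a.py
```

```text
scene long_module_center 0.84 (201, 163) [0.5397 0.2393 0.0322]
scene long_module_tab_grip 0.47 (184, 152) [0.5059 0.2742 0.0627]
scene short_module_center 0.73 (330, 249) [ 0.534 -0.241  0.047]
scene mat 0.64 (257, 204) [0.562  0.0123 0.0041]
scene mat 0.49 (199, 160) [0.5423 0.2579 0.032 ]
scene long_foam 0.86 (194, 169) [0.513  0.233  0.0238]
side long_module_center 0.53 (255, 120) [0.5524 0.2499 0.0356]
side long_module_tab_grip 0.51 (242, 108) [0.5144 0.2687 0.0664]
side long_module_tab_grip 0.38 (253, 121) [0.5466 0.2443 0.0354]
side short_module_center 0.77 (269, 266) [ 0.5699 -0.2234  0.0343]
side mat 0.73 (262, 191) [0.5644 0.0154 0.0065]
side long_foam 0.85 (255, 124) [0.5532 0.2327 0.0356]
side long_foam 0.36 (271, 268) [ 0.5762 -0.2303  0.0356]
0.6 [ 6.49996924e-01 -1.80337813e-05  2.28591767e-01] [ 2.22146200e+00  2.22137301e+00 -2.41572496e-05] [[ 0.  1.  0.]
 [ 1. -0. -0.]
 [-0.  0. -1.]]
```

View pics/a.png

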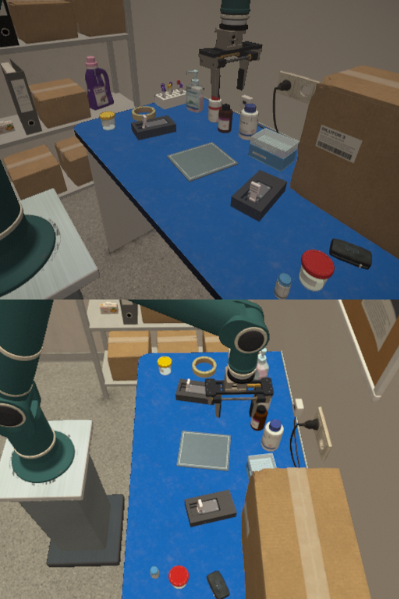

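The pictures show the long module's foam upper left (scene view px 195,165), the mat centrally at (257,204), and the short one at (330,249). I'll go above the long foam for a close look.

Request:
carry_out([
  {"gripper": 1, "translation": [0, -5, 0], "twist": 0},
  {"gripper": 1, "translation": [4, -5, 0], "twist": 0},
  {"gripper": 1, "translation": [6, -2, 0], "twist": 0},
  {"gripper": 1, "translation": [6, 0, 0], "twist": 0},
  {"gripper": 1, "translation": [6, 0, 0], "twist": 0},
])

```text
time: 1.23
ee_pos: [0.5313, 0.22, 0.2293]
orientation: [2.222, 2.22, 0.002]
force: [0.1, -0.4, -0.4]
width: 0.0916
grasp_force: 0.0
```

```bash
cat > b.py <<'E'
from h import *
import sys
I,D=eyes.grab_frame("wrist")
pts("wrist",D,["long_module_center","long_module_tab_grip","long_foam","mat"])
o=outline_of("wrist","long_foam")
for r in o[:1]:
    P=cloud("wrist",D,r["region"]); P=P[(P[:,2]>.025)&(P[:,2]<.045)]
    b=cv2.minAreaRect((P[:,:2]*1000).astype(np.float32)); print("foam",b,np.median(P[:,2]))
A=cloud("wrist",D,D>0); t=A[(A[:,2]>.047)&(A[:,2]<.085)]
for n in ["long_module_tab_grip"]:
  for r in outline_of("wrist",n)[:1]:
    t=cloud("wrist",D,r["region"]); t=t[(t[:,2]>.045)&(t[:,2]<.1)]; print("tab",len(t),t.mean(0),t.min(0),t.max(0),cv2.minAreaRect((t[:,:2]*1000).astype(np.float32)))
cv2.imwrite("pics/%s.png"%sys.argv[1],I[:,:,::-1])
s=sense();print(s["time"],s["ee_pos"],s["force"])
E
python3 b.py b
```

```text
wrist long_module_center 0.68 (273, 133) [0.5531 0.2805 0.0332]
wrist long_module_tab_grip 0.58 (233, 127) [0.5095 0.2834 0.0699]
wrist mat 0.63 (275, 308) [0.5381 0.2443 0.3191]
foam ((545.2402954101562, 268.8883056640625), (83.9736328125, 149.88189697265625), 78.69725799560547) 0.03312245336978109
tab 266 [0.51380829 0.27534165 0.06885931] [0.50547966 0.26280771 0.04918263] [0.52102778 0.28832556 0.07252655] ((513.1458740234375, 275.2783203125), (25.6115665435791, 12.699262619018555), 78.79605102539062)
1.575 [0.53184011 0.21651411 0.22853282] [ 0.21031975 -0.63278976 -0.1363206 ]
```

View pics/b.png

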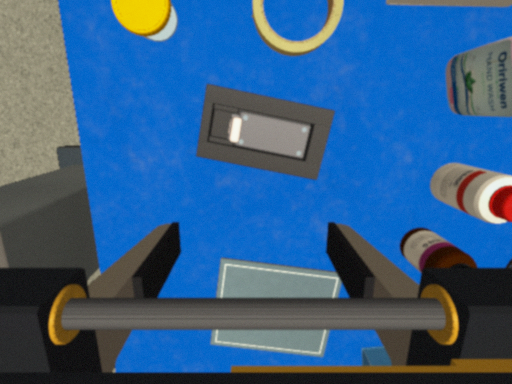

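The long foam sits with its tab at px (235,130) and module centre at (273,133); the mat is below it, and both are yawed slightly clockwise. Next I align over the tab.

Request:
carry_out([
  {"gripper": 1, "translation": [5.6, -2.1, 0], "twist": 0},
  {"gripper": 1, "translation": [0, 0, 4], "twist": 0.1},
  {"gripper": 1, "translation": [0, 0, 3], "twist": 0.1},
  {"gripper": 1, "translation": [0, 0, 0], "twist": 0},
])

```text
time: 2.08
ee_pos: [0.5096, 0.2719, 0.1566]
orientation: [-2.433, -1.987, 0.008]
force: [-0.6, 0.3, 0.4]
width: 0.0921
grasp_force: 0.0
```

```bash
python3 b.py c
cat > c.py <<'E'
from h import *
for c in ["side","scene"]:
    I,D=eyes.grab_frame(c); P=cloud(c,D,D>0)
    m=outline_of(c,"mat")[0]; Q=cloud(c,D,m["region"]); Q=Q[(Q[:,2]>-.005)&(Q[:,2]<.02)]
    print(c,m["conf"],cv2.minAreaRect((Q[:,:2]*1000).astype(np.float32)),np.median(Q[:,2]))
    o=P[(P[:,2]>.06)&(P[:,2]<.3)&(abs(P[:,1]-.013)<.13)&(P[:,0]>.5)&(P[:,0]<.85)]
    for lo in np.arange(-.12,.15,.03):
        q=o[(o[:,1]>=lo)&(o[:,1]<lo+.03)]
        if len(q): print(round(lo,2),len(q),q[:,0].min().round(3),q[:,2].max().round(3))
E
python3 c.py
```

```text
wrist long_module_center 0.69 (297, 181) [0.5558 0.2768 0.0381]
wrist long_module_center 0.61 (253, 193) [0.5141 0.2823 0.0741]
wrist long_module_tab_grip 0.81 (255, 188) [0.5164 0.2873 0.0753]
wrist mat 0.61 (334, 363) [0.5687 0.0235 0.0087]
foam ((547.8719482421875, 275.36614990234375), (83.83277893066406, 150.16896057128906), 78.76512145996094) 0.03756516338434246
tab 390 [0.51548583 0.2843038  0.07187694] [0.50854017 0.27072813 0.05465657] [0.52258253 0.29466373 0.07695968] ((515.2252197265625, 282.786376953125), (23.7154483795166, 12.277022361755371), 78.49691009521484)
2.425 [0.51116516 0.27440527 0.15982372] [ 0.79461103 -0.34402318  0.140329  ]
side 0.77 ((565.34619140625, 13.556312561035156), (160.23353576660156, 184.20516967773438), 82.13847351074219) 0.007704609495359005
-0.12 277 0.707 0.085
-0.09 325 0.704 0.084
-0.06 109 0.717 0.18
-0.03 31 0.794 0.196
0.0 456 0.769 0.13
0.03 137 0.768 0.131
0.06 4 0.765 0.085
0.09 270 0.74 0.112
0.12 50 0.741 0.108
scene 0.7 ((565.5372314453125, 12.322685241699219), (163.06597900390625, 188.71304321289062), 82.1590347290039) 0.005241923758031841
-0.12 229 0.703 0.077
-0.09 232 0.7 0.077
-0.06 106 0.753 0.176
-0.03 84 0.783 0.194
0.0 362 0.764 0.124
0.03 134 0.764 0.125
0.06 18 0.751 0.083
0.09 220 0.736 0.105
0.12 37 0.738 0.104
```

View pics/c.png

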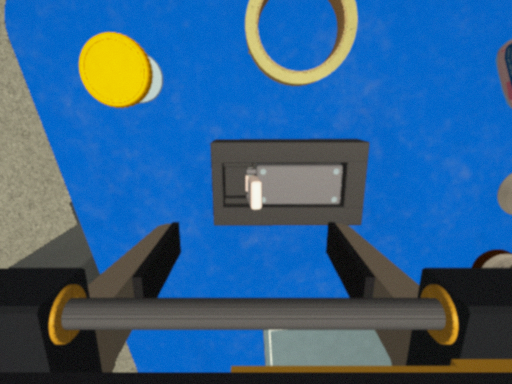

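The foam is now square in the image, with the tab at column 255, centred between the fingers. The wrist readings differ by some mm, so I'll average them and cross-check with the fixed cameras.

```bash
cat > d.py <<'E'
from h import *
def foam(c,D,z0=.027,z1=.045):
    P=cloud(c,D,outline_of(c,"long_foam")[0]["region"]); P=P[(P[:,2]>z0)&(P[:,2]<z1)]
    b=cv2.minAreaRect((P[:,:2]*1000).astype(np.float32)); return b,np.median(P[:,2]).round(4)
for i in range(3):
    I,D=eyes.grab_frame("wrist"); s=sense(); k=np.array(eyes.calibration("wrist")["world_from_camera"])
    T=np.eye(4);T[:3,:3]=R.from_rotvec(s["orientation"]).as_matrix();T[:3,3]=s["ee_pos"]
    print(s["time"],np.array(s["ee_pos"]).round(4),"cam",k[:3,3].round(4),"cam in tool",(np.linalg.inv(T)@k)[:3,3].round(4))
    b,z=foam("wrist",D); print(np.round(b[0],1),np.round(b[1],1),b[2],z)
    t=cloud("wrist",D,outline_of("wrist","long_module_tab_grip")[0]["region"]); t=t[(t[:,2]>.067)]
    print("tab top",t.mean(0).round(4),"in tool mm",((t.mean(0)-T[:3,3])@T[:3,:3]*1000).round(1))
for c in ["scene","side"]:
    I,D=eyes.grab_frame(c); b,z=foam(c,D); print(c,np.round(b[0],1),np.round(b[1],1),b[2],z)
    t=cloud(c,D,outline_of(c,"long_module_tab_grip")[0]["region"]); t=t[t[:,2]>.06]; print("tabtop",t.mean(0),len(t))
E
python3 d.py
```

```text
2.675 [0.5106 0.2743 0.1588] cam [0.5264 0.3479 0.3152] cam in tool [ 0.0753  0.0009 -0.1564]
[545.2 272.3] [ 83.7 150. ] 78.7347183227539 0.0337
tab top [0.5139 0.2796 0.0706] in tool mm [ 5.8  2.2 88.3]
2.825 [0.5104 0.2743 0.1586] cam [0.5263 0.3479 0.3149] cam in tool [ 0.0753  0.0009 -0.1564]
[545.3 272.5] [ 83.4 149.9] 78.7149658203125 0.0339
tab top [0.5142 0.2793 0.0709] in tool mm [ 5.6  2.7 87.7]
2.975 [0.5104 0.2743 0.1585] cam [0.5263 0.3479 0.3149] cam in tool [ 0.0753  0.0009 -0.1564]
[545.5 272.4] [ 83.5 149.8] 78.6955795288086 0.034
tab top [0.5141 0.2791 0.071 ] in tool mm [ 5.4  2.7 87.6]
scene [541.8 269.9] [ 88.1 149.9] 78.3266830444336 0.0328
tabtop [0.50802907 0.27287409 0.06739746] 30
side [545.9 274.1] [ 95.1 149.5] 78.93807220458984 0.0356
tabtop [0.51211756 0.27111452 0.07129473] 21
```

Request:
carry_out([
  {"gripper": 1, "translation": [0.5, -0.1, 4], "twist": 0},
  {"gripper": 1, "translation": [0, 0, 4], "twist": 0},
  {"gripper": 1, "translation": [0, 0, 2.3], "twist": 0},
  {"gripper": 1, "translation": [0, 0, 0], "twist": 0},
  {"gripper": 0.4, "translation": [0, 0, 0], "twist": 0},
], grip_force=25)

```text
time: 4.0
ee_pos: [0.5111, 0.2798, 0.0565]
orientation: [2.432, 1.988, 0.002]
force: [0.5, -0.7, -0.1]
width: 0.0842
grasp_force: 0.0
```

Request:
carry_out([
  {"gripper": 0, "translation": [0, 0, 0], "twist": 0},
  {"gripper": 0, "translation": [0, 0, 0], "twist": 0},
  {"gripper": 0, "translation": [0, 0, 0], "twist": 0},
  {"gripper": 0, "translation": [0, 0, 0], "twist": 0},
  {"gripper": 0, "translation": [0, 0, 0], "twist": 0},
], grip_force=25)

```text
time: 4.62
ee_pos: [0.5105, 0.2794, 0.0556]
orientation: [2.432, 1.988, 0.0]
force: [-0.5, 0.0, 1.4]
width: 0.0342
grasp_force: 0.0
```

Request:
carry_out([
  {"gripper": 0, "translation": [0, 0, 0], "twist": 0},
  {"gripper": 0, "translation": [0, 0, 0], "twist": 0},
  {"gripper": 0, "translation": [0, 0, 0], "twist": 0},
  {"gripper": 0, "translation": [0, 0, 0], "twist": 0},
], grip_force=25)

```text
time: 5.12
ee_pos: [0.5102, 0.2794, 0.0555]
orientation: [-2.432, -1.989, 0.001]
force: [-1.6, -0.5, 0.0]
width: 0.0099
grasp_force: 25.0
```

Request:
carry_out([
  {"gripper": 0, "translation": [0, 0, -0.8], "twist": 0},
  {"gripper": 0, "translation": [0, -0.1, -0.8], "twist": 0},
  {"gripper": 0, "translation": [0, 0, -0.8], "twist": 0},
  {"gripper": 0, "translation": [0, 0.1, -0.7], "twist": 0},
  {"gripper": 0, "translation": [0, 0.2, -0.7], "twist": 0},
])

```text
time: 5.75
ee_pos: [0.5127, 0.279, 0.0942]
orientation: [2.432, 1.988, 0.001]
force: [0.1, 0.6, -1.3]
width: 0.0101
grasp_force: 25.0
```

Request:
carry_out([
  {"gripper": 0, "translation": [0, 0.2, -0.7], "twist": 0},
  {"gripper": 0, "translation": [0, 0.4, -0.6], "twist": 0},
  {"gripper": 0, "translation": [0, 0.4, -0.6], "twist": 0},
  {"gripper": 0, "translation": [0, 0.4, -0.5], "twist": 0},
  {"gripper": 0, "translation": [0, 0, 0], "twist": 0},
])

```text
time: 6.38
ee_pos: [0.5266, 0.2761, 0.118]
orientation: [2.433, 1.988, 0.001]
force: [-0.3, -0.7, 0.1]
width: 0.01
grasp_force: 25.0
```

```bash
cat > e.py <<'E'
from h import *
import sys
ims=[]
for c,(u,v) in (("scene",(200,150)),("side",(250,115)),("wrist",(255,190))) if len(sys.argv)<3 else (("scene",(257,190)),("side",(262,180)),("wrist",(255,190))):
    I,D=eyes.grab_frame(c); w=128 if c=="wrist" else 55
    ims.append(cv2.resize(I[max(v-w,0):v+w,u-w:u+w],(266,266)))
cv2.imwrite("pics/%s.png"%sys.argv[1],np.hstack(ims)[:,:,::-1])
s=sense();print(s["time"],s["ee_pos"],s["force"],s["width"])
E
python3 e.py e
```

```text
6.525 [0.5258231  0.27626615 0.11740113] [-0.89268957 -0.12913571 -1.20044656] 0.009700064859128542
```

View pics/e.png

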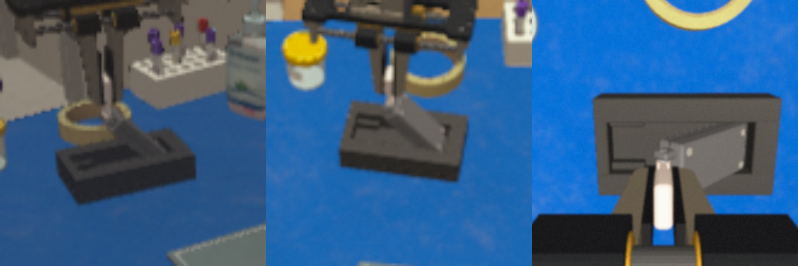

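The module is tipped to about 45°, with its plain end still in the cutout and the tab held (wrist crop). I'll continue along the arc and then lift clear.

Request:
carry_out([
  {"gripper": 0, "translation": [0, 0.6, -0.6], "twist": 0},
  {"gripper": 0, "translation": [0, 0.6, -0.5], "twist": 0},
  {"gripper": 0, "translation": [0, 0.6, -0.4], "twist": 0},
  {"gripper": 0, "translation": [0, 0.7, -0.3], "twist": 0},
  {"gripper": 0, "translation": [0, 0.7, -0.2], "twist": 0},
])

```text
time: 7.15
ee_pos: [0.5579, 0.2697, 0.1376]
orientation: [-2.432, -1.988, 0.0]
force: [-0.5, -0.7, -2.4]
width: 0.0104
grasp_force: 25.0
```

Request:
carry_out([
  {"gripper": 0, "translation": [0, 0.8, -0.3], "twist": 0},
  {"gripper": 0, "translation": [0, 0.4, -0.8], "twist": 0},
  {"gripper": 0, "translation": [0, 0, -1.5], "twist": 0},
  {"gripper": 0, "translation": [0, 0, -2.5], "twist": 0},
  {"gripper": 0, "translation": [0, 0, -2.5], "twist": 0},
])

```text
time: 7.78
ee_pos: [0.5691, 0.2678, 0.2153]
orientation: [-2.432, -1.989, -0.001]
force: [0.8, 0.6, -1.6]
width: 0.0096
grasp_force: 25.0
```

Request:
carry_out([
  {"gripper": 0, "translation": [-3.3, 0, 0], "twist": 0},
  {"gripper": 0, "translation": [-5, -0.3, 0], "twist": 0},
  {"gripper": 0, "translation": [-5, -0.3, 0], "twist": 0},
  {"gripper": 0, "translation": [-5, 0, 0], "twist": 0},
  {"gripper": 0, "translation": [-4, 0, 0], "twist": 0},
])

```text
time: 8.4
ee_pos: [0.5186, 0.0483, 0.2149]
orientation: [2.432, 1.987, 0.002]
force: [0.7, -0.2, -1.4]
width: 0.0096
grasp_force: 25.0
```

Request:
carry_out([
  {"gripper": 0, "translation": [-3, 0, 0], "twist": 0},
  {"gripper": 0, "translation": [0, 0, 1.5], "twist": -0.063},
  {"gripper": 0, "translation": [0, 0, 1.5], "twist": 0},
  {"gripper": 0, "translation": [0, 0, 1.5], "twist": 0},
  {"gripper": 0, "translation": [0, 0, 0], "twist": 0},
])

```text
time: 9.02
ee_pos: [0.5122, 0.0212, 0.1672]
orientation: [-2.366, -2.064, 0.004]
force: [-0.2, -0.0, -2.2]
width: 0.0098
grasp_force: 25.0
```

```bash
python3 e.py f mat; python3 -c "
from h import *
s=sense();T=R.from_rotvec(s['orientation']).as_matrix();print(T.round(3));h=np.array(s['ee_pos'])*1000
print('tool delta mm to start', (np.array([512.9,20.2,131.])-h)@T)
for c in ['scene','side']:
    I,D=eyes.grab_frame(c)
    q=outline_of(c,'long_module_center')[0]; P=cloud(c,D,q['region']); print(c,q['conf'],len(P),np.percentile(P,[3,50,97],axis=0).round(3))"
```

```text
9.175 [0.51346468 0.02104603 0.1688318 ] [-0.10942294 -0.8367951  -1.8307005 ] 0.009702561092579923
[[ 0.136  0.991  0.   ]
 [ 0.991 -0.136  0.   ]
 [ 0.     0.    -1.   ]]
tool delta mm to start [-0.91871608 -0.46130381 37.8315109 ]
scene 0.61 632 [[ 0.497 -0.001  0.051]
 [ 0.503  0.007  0.103]
 [ 0.516  0.036  0.177]]
side 0.5 284 [[ 0.502 -0.     0.055]
 [ 0.513  0.005  0.122]
 [ 0.525  0.03   0.188]]
```

View pics/f.png

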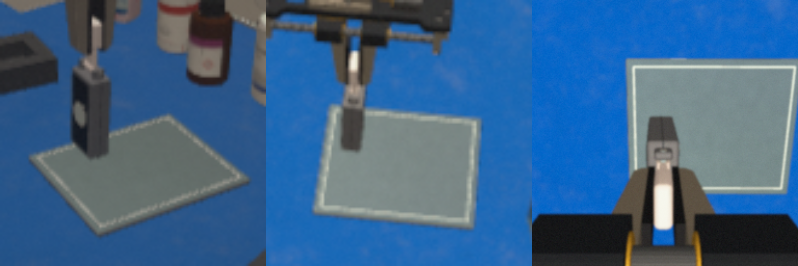

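The module hangs vertically by the tab, plain end about 4 cm above the mat, with the lens towards the robot as expected. I'll lower it to contact, then lay it over.

Request:
carry_out([
  {"gripper": 0, "translation": [-0.1, 0, 1.5], "twist": 0},
  {"gripper": 0, "translation": [0, 0, 1.5], "twist": 0},
  {"gripper": 0, "translation": [0, 0, 0.8], "twist": 0},
  {"gripper": 0, "translation": [0, 0, 0.4], "twist": 0},
  {"gripper": 0, "translation": [0, 0, 0], "twist": 0},
])

```text
time: 10.0
ee_pos: [0.5158, 0.0194, 0.1287]
orientation: [2.366, 2.061, 0.006]
force: [-0.4, -1.0, 13.5]
width: 0.0094
grasp_force: 25.0
```

Request:
carry_out([
  {"gripper": 0, "translation": [0, 0.5, -0.2], "twist": 0},
  {"gripper": 0, "translation": [0, 0.5, 0], "twist": 0},
  {"gripper": 0, "translation": [0, 0.6, 0], "twist": 0},
  {"gripper": 0, "translation": [0, 0.8, 0.1], "twist": 0},
  {"gripper": 0, "translation": [0, 0.8, 0.1], "twist": 0},
])

```text
time: 10.62
ee_pos: [0.5449, 0.0153, 0.1261]
orientation: [-2.368, -2.064, 0.001]
force: [-1.2, 0.5, -1.4]
width: 0.0097
grasp_force: 25.0
```

```bash
python3 e.py g mat
```

```text
10.775 [0.54479674 0.01531132 0.12601717] [-0.05547405  0.21444445 -0.712431  ] 0.00992053451894695
```

View pics/g.png

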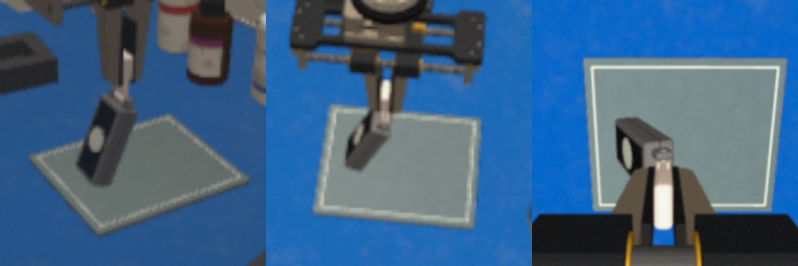

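The module leans about 20° with its plain end on the mat and the window facing up-left. I'll continue along the arc.

Request:
carry_out([
  {"gripper": 0, "translation": [0, 0.8, 0.2], "twist": 0},
  {"gripper": 0, "translation": [0, 0.7, 0.3], "twist": 0},
  {"gripper": 0, "translation": [0, 0.7, 0.4], "twist": 0},
  {"gripper": 0, "translation": [0, 0.7, 0.4], "twist": 0},
  {"gripper": 0, "translation": [0, 0.6, 0.5], "twist": 0},
])

```text
time: 11.4
ee_pos: [0.5801, 0.0105, 0.1083]
orientation: [2.368, 2.064, 0.001]
force: [1.2, -0.6, 0.4]
width: 0.01
grasp_force: 25.0
```

Request:
carry_out([
  {"gripper": 0, "translation": [0, 0.6, 0.5], "twist": 0},
  {"gripper": 0, "translation": [0, 0.6, 0.6], "twist": 0},
  {"gripper": 0, "translation": [0, 0.5, 0.6], "twist": 0},
  {"gripper": 0, "translation": [0, 0.4, 0.6], "twist": 0},
  {"gripper": 0, "translation": [0, 0.4, 0.7], "twist": 0},
])

```text
time: 12.02
ee_pos: [0.6041, 0.0071, 0.078]
orientation: [-2.368, -2.064, 0.001]
force: [-0.3, -0.2, -1.2]
width: 0.0097
grasp_force: 25.0
```

Request:
carry_out([
  {"gripper": 0, "translation": [0, 0.3, 0.7], "twist": 0},
  {"gripper": 0, "translation": [0, 0.3, 0.7], "twist": 0},
  {"gripper": 0, "translation": [0, 0, 0], "twist": 0},
])

```text
time: 12.4
ee_pos: [0.61, 0.0063, 0.0639]
orientation: [-2.368, -2.064, 0.001]
force: [-0.7, 0.1, -1.0]
width: 0.0099
grasp_force: 25.0
```

```bash
python3 e.py i mat
```

```text
12.55 [0.61002308 0.00631351 0.06470208] [-0.77879686  0.08683491 -0.44698967] 0.009861132027114848
```

View pics/i.png

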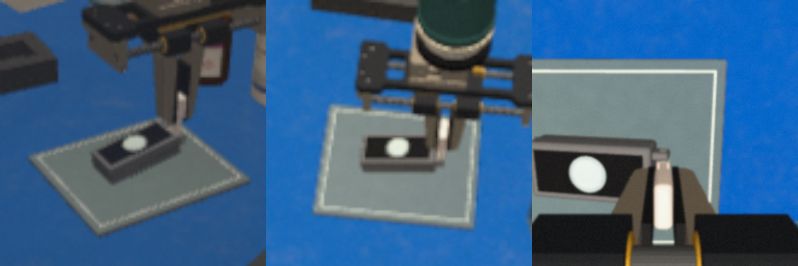

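It is nearly flat, window up, about 10° to go. I'll lower the rest.

Request:
carry_out([
  {"gripper": 0, "translation": [0, 0.2, 0.6], "twist": 0},
  {"gripper": 0, "translation": [0, 0.1, 0.5], "twist": 0},
  {"gripper": 0, "translation": [0, 0, 0.3], "twist": 0},
  {"gripper": 0, "translation": [0, 0, 0], "twist": 0},
  {"gripper": 0, "translation": [0, 0, 0], "twist": 0},
])

```text
time: 13.18
ee_pos: [0.613, 0.0059, 0.0506]
orientation: [-2.368, -2.064, 0.0]
force: [-0.5, -0.3, -1.0]
width: 0.0098
grasp_force: 25.0
```

```bash
cat > m.py <<'E'
from h import *
for c in ["side","scene"]:
    I,D=eyes.grab_frame(c)
    q=outline_of(c,"long_module_center")[0]; P=cloud(c,D,q["region"]); P=P[(P[:,2]>.015)&(P[:,2]<.045)]
    A=np.c_[P[:,:2],np.ones(len(P))]; T=P[P[:,2]>.022]; T=T[T[:,0]<.6]
    for _ in range(3):
        A=np.c_[T[:,:2],np.ones(len(T))]; w=np.linalg.lstsq(A,T[:,2],rcond=None)[0]; T=T[abs(A@w-T[:,2])<.003]
    print(c,q["conf"],len(T),cv2.minAreaRect((T[:,:2]*1000).astype(np.float32)),"slope deg",np.degrees(w[:2]).round(1),T[:,2].mean())
s=sense();print(s["time"],s["ee_pos"],s["force"])
E
python3 m.py
```

```text
side 0.72 246 ((562.197265625, 12.789097785949707), (41.35255813598633, 76.3181381225586), 84.81107330322266) slope deg [1.5 1.2] 0.030158256505786896
scene 0.61 306 ((561.1116333007812, 9.38840103149414), (39.68842697143555, 82.31143951416016), 81.69993591308594) slope deg [1.5 1.6] 0.027811753645682568
13.375 [0.61296137 0.00590763 0.05066058] [-0.5155712   0.19687806 -1.31486482]
```

Request:
carry_out([
  {"gripper": 0, "translation": [0, 0, 0.1], "twist": 0},
  {"gripper": 0, "translation": [0, 0, 0.1], "twist": 0},
  {"gripper": 0, "translation": [0, 0, 0], "twist": 0},
  {"gripper": 0, "translation": [0, 0, 0], "twist": 0},
])

```text
time: 13.88
ee_pos: [0.6132, 0.0059, 0.0494]
orientation: [2.368, 2.064, 0.0]
force: [-1.8, -0.2, 4.7]
width: 0.01
grasp_force: 25.0
```

Upward force shows it's resting flat on the mat; release and retreat.

Request:
carry_out([
  {"gripper": 0.4, "translation": [0, 0, 0], "twist": 0},
  {"gripper": 0.4, "translation": [0, 0, 0], "twist": 0},
  {"gripper": 0.4, "translation": [0, 0, 0], "twist": 0},
  {"gripper": 0.4, "translation": [0, 0, 0], "twist": 0},
  {"gripper": 0.4, "translation": [0, 0, 0], "twist": 0},
])

```text
time: 14.5
ee_pos: [0.613, 0.0059, 0.0485]
orientation: [2.368, 2.064, -0.0]
force: [1.0, -1.1, 0.5]
width: 0.0367
grasp_force: 0.0
```

Request:
carry_out([
  {"gripper": 0.4, "translation": [0, 0, -2], "twist": 0},
  {"gripper": 0.4, "translation": [0, 0, -4], "twist": 0},
  {"gripper": 0.4, "translation": [0, 0, -5], "twist": 0},
  {"gripper": 0.4, "translation": [0, 0, -3], "twist": 0},
  {"gripper": 0.4, "translation": [0, 0, 0], "twist": 0},
])

```text
time: 15.12
ee_pos: [0.615, 0.006, 0.1929]
orientation: [2.365, 2.061, 0.009]
force: [0.1, 0.6, -0.5]
width: 0.0368
grasp_force: 0.0
```

```bash
python3 m.py; python3 e.py j mat
```

```text
side 0.93 269 ((563.3116455078125, 12.708663940429688), (41.31444549560547, 76.7505874633789), 80.83302307128906) slope deg [0.2 0.5] 0.029827108377620776
scene 0.81 307 ((561.5021362304688, 9.87626838684082), (41.374412536621094, 82.0786361694336), 82.27788543701172) slope deg [0.5 2.1] 0.027277144051085864
15.325 [0.61212091 0.00589255 0.18750575] [ 0.39168475 -0.17426378  0.05001138]
15.475 [0.61239065 0.00589425 0.18736695] [-0.94940647  0.01636035  0.74921278] 0.03673662338472867
```

View pics/j.png

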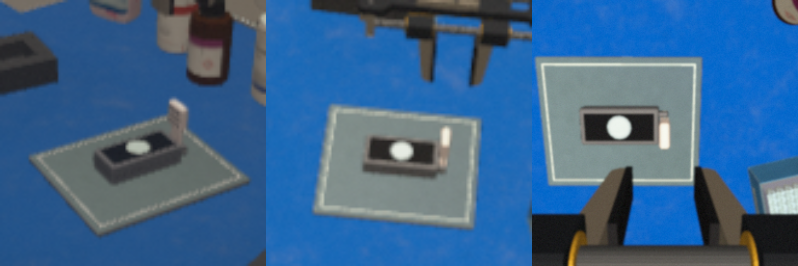

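The module lies flat and centred on the mat, window up (wrist crop 620,127), with the gripper clear.

```bash
python3 -c "
from workcell import job_done; print(job_done())"
```

```text
the job is handed in; nothing more can be done
None
```

The long module was tipped out of its foam by its tab and now lies flat, window side up, within a few millimetres of the mat's centre; I let go of the tab only once it was flat, never touched the short module, and handed the job in at about 15.5 s.

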